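# Square a pile of plates in the drilling board's corner

## Task

Four aluminium plates lie crooked in a pile on the plywood drilling board. Without taking the pile apart, tap its open sides until every plate lies snug against both steel fences and all the edges are flush, ready for drilling. Leave the bell, tyre levers, cassette tool and jar where they are.

Things in the scene. Friction and masses are not known exactly. Their poses are not given: they have to be found in the camera images.
- jig: Fixed plywood drilling board with two dark steel fences forming a corner; its other two sides are open. Origin on the table surface; the board spans x -130 to 120 mm, y -130 to 130 mm, top at z = 8 mm. Far fence: stop face (facing -x) at x = 75 mm, from y = -97 to 78 mm. Left fence: stop face (facing -y) at y = 80 mm, from x = -88 to 72 mm.
- corner (a point): Point on the board's top where the two fences' stop faces meet, at x = 75, y = 80, z = 8 mm in the board's frame; same axes as the board. Both fences are 14 mm thick and rise 40 mm above the board. A fixed wooden backing block, 10 mm high, lies in the corner under the pile; it spans x -11 to 72 and y -26 to 77 mm in the board's frame, so the plates overhang it on the open sides.
- plate0: Loose plain aluminium plate, 90 (x) by 110 (y) by 6 mm thick, 160 g, the lowest of the pile of four identical plates on the board (the whole pile is 24 mm high and lies on the backing block). Origin: centre of its underside, 18 mm above the table; z up. Pushed home it lies centred at x = 30, y = 25 mm in the board's frame, its sides parallel to the fences.
- plate1: Loose plain aluminium plate, 90 (x) by 110 (y) by 6 mm thick, 160 g, the second of the pile of four identical plates on the board (the whole pile is 24 mm high and lies on the backing block). Origin: centre of its underside, 24 mm above the table; z up. Pushed home it lies centred at x = 30, y = 25 mm in the board's frame, its sides parallel to the fences.
- plate2: Loose plain aluminium plate, 90 (x) by 110 (y) by 6 mm thick, 160 g, the third of the pile of four identical plates on the board (the whole pile is 24 mm high and lies on the backing block). Origin: centre of its underside, 30 mm above the table; z up. Pushed home it lies centred at x = 30, y = 25 mm in the board's frame, its sides parallel to the fences.
- plate3: Loose plain aluminium plate, 90 (x) by 110 (y) by 6 mm thick, 160 g, the top of the pile of four identical plates on the board (the whole pile is 24 mm high and lies on the backing block). Origin: centre of its underside, 36 mm above the table; z up. Pushed home it lies centred at x = 30, y = 25 mm in the board's frame, its sides parallel to the fences.
- bell: Bystander: green plastic bicycle bell standing loose on the board's near right corner, 50 mm across, 39 mm high, small thumb piece sticking out 33 mm from its axis along its x. Origin: centre of its underside, on the board.
- lever_a: Bystander: yellow plastic tyre lever lying on the table beyond the far edge of the board, 120 mm long (its x), 18 mm wide, 8 mm high. Origin: underside, near mid-length.
- lever_b: Bystander: second yellow plastic tyre lever, same size, lying on the table to the right of the board. Origin: underside, near mid-length.
- cassette_tool: Bystander: stainless steel cassette tool, a splined puck 28 mm across and 38 mm high standing on the table to the left of the board. Origin: centre of its underside.
- jar: Bystander: clear glass jar with a grey knob lid, shut, 84 mm across, 126 mm high, standing on the left side of the table. Origin: centre of its underside.
There are look-alikes about, which are no part of the job. Leave any red or yellow look-alike of the plate2 alone. Leave any black or turquoise look-alike of the plate3 alone.

How it is judged:
By the outcome, as a careful person would: the job done as asked, in the order asked, and still so for the second after the job is handed in, with the robot touching nothing.
It also fails if it takes over 67 s, if anything falls off the work surface, if the arm or the gripper's body presses on something with over 40 N, if the wrist force passes 120 N, or if a joint passes its speed limit or range.

## Robot

A 6-joint arm with a two-finger parallel gripper is mounted at the origin on the work surface. World frame = base frame: x ahead of the robot, y to its left, z up, the work surface at z = 0. Lengths are in m, angles in rad, forces in N, time in s.
With the tool pointing down it reaches from about 0.375 to 0.925 m from the base axis. Payload 5.7 kg.
Tool frame: the origin (TCP) lies between the finger pads; the fingertips stand 22 mm ahead of it and the grasp point (between the pads) lies 3 mm ahead of it; z points along the fingers, y is the line along which they close (so a half turn about z gives the same grasp; the last joint's range is limited). The gripper opens to 85 mm and grips with 20 to 120 N. Pads are 22 mm wide; open, the fingers measure 114 mm over their backs; the gripper's body (76 mm by 85 mm) begins 54 mm behind the grasp point. The pads swing forward as they close: fully open they stand 13 mm farther back than shut.
Start: joints at [1.09, 0.359, 1.51, -0, 1.272, -0.115], TCP at [0.215, 0.56, 0.253] pointing down, gripper open.
Joint ranges: [-2.97, 2.97], [-1.01, 2.36], [0.21, 2.38], [-0.96, 4.11], [0.2, 2.71], [-2.98, 2.98]. Speed limits (rad/s): [2.39, 2.39, 3.14, 3.14, 3.14, 3.14].

## Interface

Orientations are given as a unit quaternion [x, y, z, w].
In Python, from station import sensors, eyes, job gives the robot as it stands.
- The arm moves only by the tool arm_command, never from a script. Its argument "plan" is a list of rows, each a list of 5 numbers: the shift along the world's x, y, z normalised to -1 to 1, where 1 is 25 cm, then the turn about the world's z normalised to -1 to 1, where 1 is pi rad, then the opening, from 0 (shut) to 1 (fully open). In form: [[x, y, z, turn, hand], ...]. A call has 1 to 8 rows; each row shifts and turns the commanded pose from where the row before left it; what a row does not reach is not made up. A row lasts 1/8 s, in which the tool goes at most 62.5 mm and 10.7 degrees, less where a joint would pass 70% of its speed; a pose out of reach is approached as far as the arm can. A call with a number of a shift or a turn outside -1 to 1 is refused whole. A call with a gripper value outside its range is refused whole. The fingers move at their own pace and stop on an object; "squeeze" is the grip in N (left out, the last holds). Time passes only in rows, so rows that do not move let the fingers close. It gives the time, the measured TCP pose, the force, the opening and the grip force at its end, in the units of the state.
- sensors.get_obs(): the state, without advancing time (a new reading comes with each control period).
- eyes.snapshot(name): name is "scene" or "top"; returns a dict with "frame" (480x640x3 uint8, red, green, blue), "range_z" (480x640 float32, m along the optical axis (not along the pixel's ray), 0 where there is no reading), "fx", "fy", "cx", "cy" (pixels), "R" (3x3) and "t" (3): a world point X has camera coordinates R X + t. Camera axes: x right, y down, z forward; pixel columns grow to the right and rows downward; lengths in m; the calibration is good to about 2 mm. A picture is of the moment at which its call begins.
- job.sign_off(): hands the job in; it is judged then, once.
The state is a dict: "clock": time; "joint_pos": joint angles; "qvel": joint speeds; "tau": joint torques, N m; "eef_pos": TCP position; "orientation": TCP orientation; "ft_force": force on the tool from outside, world axes, zero at the start; "torque": the same for the moment, N m; "gripper_width": finger opening in m; "gripper_force": force on a finger pad.
Only numpy, scipy, OpenCV 4.12 (cv2) and the standard library are available. Lean on these libraries where they do the work, as an engineer would, in place of code of your own. Each camera call takes 0.05 s, during which the arm holds its last target. There are 200 camera calls.

## Working session

There is one attempt and no reset: what is moved stays moved. The work goes in short steps, Python scripts to look and compute and a tool call to move; the robot and the scene stay as the last step left them, time stands still between calls to the robot, and variables do not carry over. Pictures are saved under pics/ and viewed, at most 10 in all, crops included, and the job is handed in when it is done.

Besides the shell and the picture viewer there is one more tool, called after ">>>" as a command line: name --pt "numbers of a row" for each row, then --argument value for the rest. arm_command: Moves the arm, as the interface text tells. Scaled input: -1 to 1 covers 25 cm each way for a shift and pi rad each way for a turn. Its arguments: {"type":"object","properties":{"plan":{"type":"array"},"squeeze":{"type":"number"}},"required":["plan"]}

```bash
mkdir -p pics; cat > h.py <<'E'
import sys,numpy as np,cv2
from station import sensors,eyes,job
def snap(n,f=None):
    s=eyes.snapshot(n)
    if f: cv2.imwrite('pics/'+f,cv2.cvtColor(s['frame'],cv2.COLOR_RGB2BGR))
    return s
def cloud(s):
    v,u=np.mgrid[:480,:640];z=s['range_z'].astype(float)
    c=np.stack([(u-s['cx'])/s['fx']*z,(v-s['cy'])/s['fy']*z,z],-1)
    return (c-s['t'])@s['R']
def ray(s,u,v,h):
    d=s['R'].T@np.array([(u-s['cx'])/s['fx'],(v-s['cy'])/s['fy'],1]);o=-s['R'].T@s['t']
    return o+d*(h-o[2])/d[2]
E
python3 - <<'E'
from h import *
import pickle
a=snap('scene','s0.png');b=snap('top','t0.png')
pickle.dump((a,b),open('s0.pkl','wb'))
for s in(a,b): print(s['fx'],-s['R'].T@s['t'],s['R'][2])
o=sensors.get_obs();print(o['clock'],o['eef_pos'],o['orientation'],o['ft_force'])
E
```

```text
490.35428985360704 [0.99645955 0.64980637 0.97457418] [-0.3663538  -0.45558847 -0.81131007]
538.9163557542299 [0.47963008 0.13516588 1.08573138] [ 0.09506434 -0.00122764 -0.99547037]
0.1 [0.21435621 0.55977365 0.2525301 ] [ 1.81901359e-01  9.83316423e-01 -8.02619513e-04 -2.53407219e-04] [ 0.18533272 -0.25150469 -0.31748099]
```

View pics/t0.png

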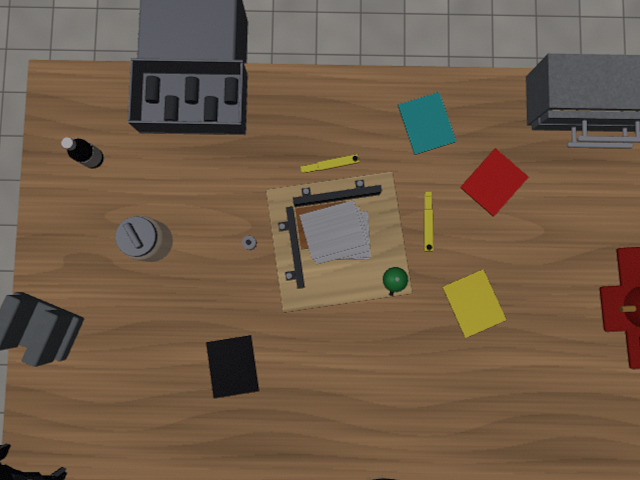

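View pics/s0.png

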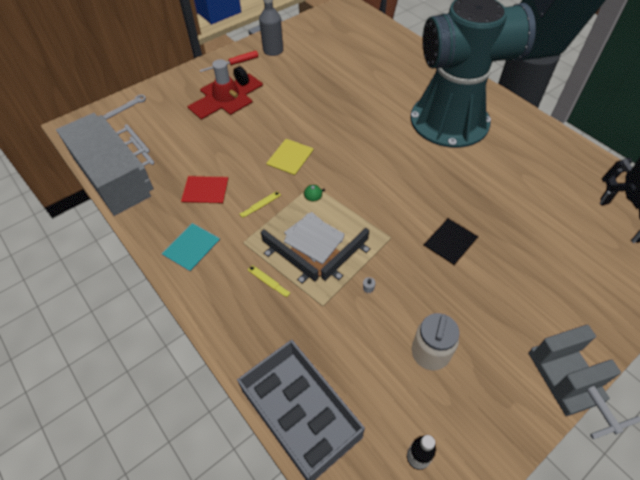

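The top view shows the board with corners at about (267,190), (391,172), (411,293) and (284,311). The grey pile is at (337,232), the bell at (395,280), the levers at (330,163) and (429,222), the cassette tool at (249,243) and the jar at (138,238).

Things that could be taken for the plates: turquoise (427,123), red (494,181), yellow (474,303), black (233,366) and the grey aluminium pile (337,232). I choose the pile and check it in a close crop.

```bash
python3 - <<'E'
from h import *
import pickle
a,b=pickle.load(open('s0.pkl','rb'))
im=cv2.cvtColor(b['frame'],cv2.COLOR_RGB2BGR)[165:315,260:420]
cv2.imwrite('pics/c0.png',cv2.resize(im,None,fx=4,fy=4,interpolation=cv2.INTER_CUBIC)[:600])
for p in[(267,190),(391,172),(411,293),(284,311)]: print(ray(b,*p,.008).round(4))
P=cloud(b)
for p in[(337,232),(400,240),(440,360),(395,280),(320,192),(300,250)]: print(p,P[p[1],p[0]].round(4))
E
```

```text
[0.6789 0.243  0.008 ]
[ 0.7203 -0.0081  0.008 ]
[ 0.4761 -0.0489  0.008 ]
[0.4365 0.203  0.008 ]
(337, 232) [0.5921 0.1011 0.0424]
(400, 240) [ 0.5821 -0.0273  0.0043]
(440, 360) [ 0.3451 -0.1076  0.0011]
(395, 280) [ 0.5007 -0.0122  0.0424]
(320, 192) [0.6762 0.1355 0.0104]
(300, 250) [0.5581 0.1736 0.0091]
```

View pics/c0.png

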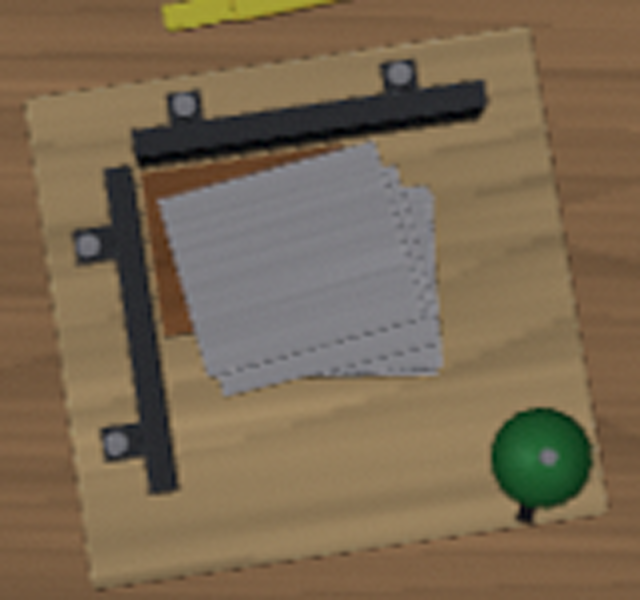

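The crop confirms four grey aluminium plates, fanned out. The top plate's corners are at crop (158,200), (375,143), (432,320) and (212,378); the lower plates show out to (440,375) and (225,395). Next I measure these in the board frame.

```bash
cat >> h.py <<'E'
YAW=np.radians(9.4);B0=np.array([.5829,.0981])
RB=np.array([[np.cos(YAW),-np.sin(YAW)],[np.sin(YAW),np.cos(YAW)]])
def tob(p): return (RB.T@(np.asarray(p)[:2]-B0)*1e3).round(1)
def tow(x,y): return B0+RB@np.array([x,y])/1e3
E
python3 - <<'E'
from h import *
import pickle
a,b=pickle.load(open('s0.pkl','rb'))
f=lambda u,v,h:tob(ray(b,260+u/4,165+v/4,h))
print('top',[f(*p,.042) for p in[(158,200),(375,143),(432,320),(212,378)]])
print('low',[f(*p,h) for p,h in[((440,375),.024),((225,395),.036),((430,188),.024),((440,345),.03)]])
print('far fence top near edge',f(138,163,.048),f(484,118,.048),'far edges',f(133,131,.048),f(484,81,.048))
print('left fence top',f(129,167,.048),f(178,490,.048),f(106,170,.048),f(150,493,.048))
print('bell',tob(ray(b,395,280,.04)))
for n,x,y in[('near',-85,25),('right',28,-85)]: print(n,tow(x,y))
E
```

```text
top [array([53.3, 68.9]), array([ 65.6, -40.2]), array([-24.4, -54.3]), array([-36.6,  55.5])]
low [array([-50.6, -55.9]), array([-45.4,  50.5]), array([ 42. , -65.4]), array([-36.3, -57.5])]
far fence top near edge [71.9 75.9] [ 69.1 -94.1] far edges [87.8 76. ] [ 87.2 -97. ]
left fence top [70.6 80.5] [-87.7  79.5] [70.7 91.7] [-87.2  92.9]
bell [-99.1 -95.7]
near [0.49495822 0.1088816 ]
right [0.62440673 0.01881449]
```

>>> arm_command --pt "0.11 -0.18 0 0.02 0.65" --pt "0.11 -0.18 0 0.02 0.65" --pt "0.11 -0.18 0 0.02 0.65" --pt "0.11 -0.18 0 0.02 0.65" --pt "0.11 -0.18 0 0.02 0.65" --pt "0.11 -0.18 0 0.02 0.65" --pt "0.11 -0.18 0 0.02 0.65" --pt "0.11 -0.18 0 0.02 0.65"

```text
clock: 1.1
eef_pos: [0.4351, 0.1987, 0.2531]
orientation: [-0.069, 0.998, -0.0, -0.0]
ft_force: [-0.0, 1.2, -0.2]
gripper_width: 0.0557
gripper_force: 0.0
```

```bash
cat >> h.py <<'E'
def st(tx=None,ty=None,tz=None,ang=None):
    o=sensors.get_obs();p=np.array(o['eef_pos']);q=o['orientation'];x,y,z,w=q
    ya=np.degrees(np.arctan2(1-2*(x*x+z*z),2*(x*y-z*w)))-9.4
    print('t',round(o['clock'],2),'board',tob(p),'z',p[2].round(4),'tool-y in board',ya.round(2),'w',round(o['gripper_width'],4),'F',np.round(o['ft_force'],1))
    if tx is not None:
        d=tow(tx,ty)-p[:2];print('units dx dy dz turn',(d/.25).round(4),round((tz-p[2])/.25,4),round((ang-ya)/180,4))
E
python3 -c "
from h import *;st(-85,10,.08,90)"
```

```text
t 1.1 board [-129.4  123.4] z 0.2531 tool-y in board 88.56 w 0.0557 F [-0.   1.2 -0.2]
units dx dy dz turn [ 0.2492 -0.4185] -0.6926 0.008
```

>>> arm_command --pt "0.083 -0.14 0 0.004 0.65" --pt "0.083 -0.14 0 0.004 0.65" --pt "0.083 -0.139 -0.05 0 0.65" --pt "0 0 -0.2 0 0.65" --pt "0 0 -0.2 0 0.65" --pt "0 0 -0.2 0 0.65" --pt "0 0 -0.12 0 0.65" --pt "0 0 0 0 0.65"

```text
clock: 2.1
eef_pos: [0.4946, 0.0954, 0.0587]
orientation: [-0.081, 0.997, 0.0, -0.003]
ft_force: [0.1, -0.0, 0.4]
gripper_width: 0.0554
gripper_force: 0.0
```

```bash
python3 -c "
from h import *;st(-85,10,.032,90);snap('scene','s1.png')
im=cv2.imread('pics/s1.png')[120:320,200:440];cv2.imwrite('pics/s1c.png',cv2.resize(im,None,fx=3,fy=3,interpolation=2)[:600])"
```

```text
t 2.1 board [-87.5  11.7] z 0.0587 tool-y in board 89.88 w 0.0554 F [ 0.1 -0.   0.4]
units dx dy dz turn [ 0.0112 -0.0051] -0.1066 0.0007
```

View pics/s1c.png

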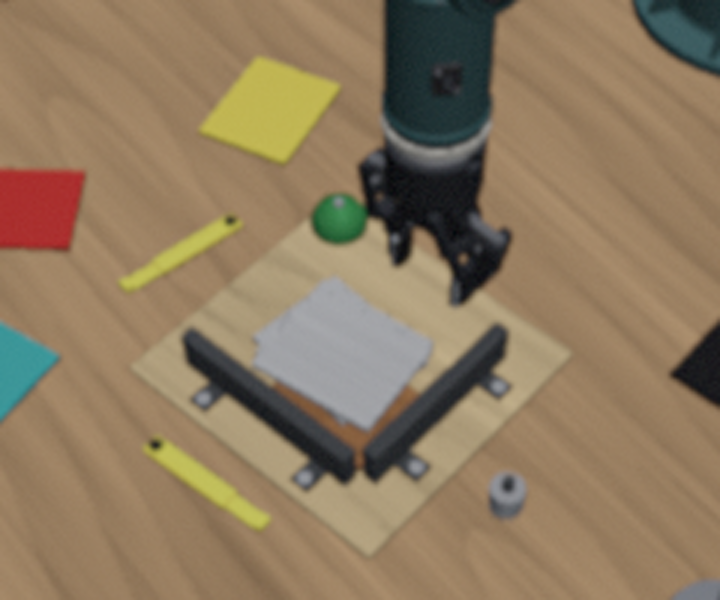

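The crop shows the two fingertips at (400,250) and (460,290), on the near side of the pile at (345,350). They are clear of the bell at (340,215). Now I lower the tool.

>>> arm_command --pt "0.01 -0.005 -0.05 0 0.65" --pt "0 0 -0.03 0 0.65" --pt "0 0 -0.015 0 0.65" --pt "0 0 -0.008 0 0.65" --pt "0 0 0 0 0.65"

```text
clock: 2.78
eef_pos: [0.4993, 0.0943, 0.0351]
orientation: [-0.081, 0.997, -0.0, -0.0]
ft_force: [-0.0, -0.3, 0.3]
gripper_width: 0.0556
gripper_force: 0.0
```

```bash
python3 -c "
from h import *;st(-60,12,.032,90);print(RB@[1,0]*.004,RB@[0,1]*.004)"
```

```text
t 2.77 board [-83.1   9.9] z 0.0351 tool-y in board 89.89 w 0.0556 F [-0.  -0.3  0.3]
units dx dy dz turn [0.0897 0.0233] -0.0122 0.0006
[0.00394629 0.0006533 ] [-0.0006533   0.00394629]
```

>>> arm_command --pt "0 0 -0.012 0 0.65" --pt "0.032 0.005 0 0 0.65" --pt "0.032 0.005 0 0 0.65" --pt "0.01 0.0016 0 0 0.65" --pt "0.01 0.0016 0 0 0.65" --pt "0.01 0.0016 0 0 0.65" --pt "0.01 0.0016 0 0 0.65" --pt "0.01 0.0016 0 0 0.65"

```text
clock: 3.78
eef_pos: [0.526, 0.0984, 0.0317]
orientation: [-0.081, 0.997, -0.0, -0.002]
ft_force: [-4.1, -2.7, 3.2]
gripper_width: 0.0555
gripper_force: 2.3
```

```bash
python3 -c "
from h import *;st(-60,12,.032,90)"
```

```text
t 3.77 board [-56.1   9.6] z 0.0317 tool-y in board 89.88 w 0.0555 F [-4.1 -2.7  3.2]
units dx dy dz turn [-0.0171  0.0068] 0.0012 0.0007
```

>>> arm_command --pt "0.01 0.0016 0 0 0.65" --pt "0.01 0.0016 0 0 0.65" --pt "0.01 0.0016 0 0 0.65" --pt "0.01 0.0016 0 0 0.65" --pt "0.01 0.0016 0 0 0.65" --pt "0.01 0.0016 0 0 0.65" --pt "0.01 0.0016 0 0 0.65" --pt "0.01 0.0016 0 0 0.65"

```text
clock: 4.78
eef_pos: [0.5451, 0.1019, 0.0315]
orientation: [-0.081, 0.997, 0.0, -0.003]
ft_force: [-7.7, -0.1, 3.5]
gripper_width: 0.0556
gripper_force: 3.8
```

```bash
python3 -c "
from h import *;st(-28,12,.032,90)
s=snap('top','t2.png')
im=cv2.imread('pics/t2.png')[165:315,260:420];cv2.imwrite('pics/t2c.png',cv2.resize(im,None,fx=4,fy=4,interpolation=2)[:600])"
```

```text
t 4.78 board [-36.7   9.9] z 0.0315 tool-y in board 89.88 w 0.0556 F [-7.7 -0.1  3.5]
units dx dy dz turn [0.033 0.014] 0.0018 0.0006
```

View pics/t2c.png

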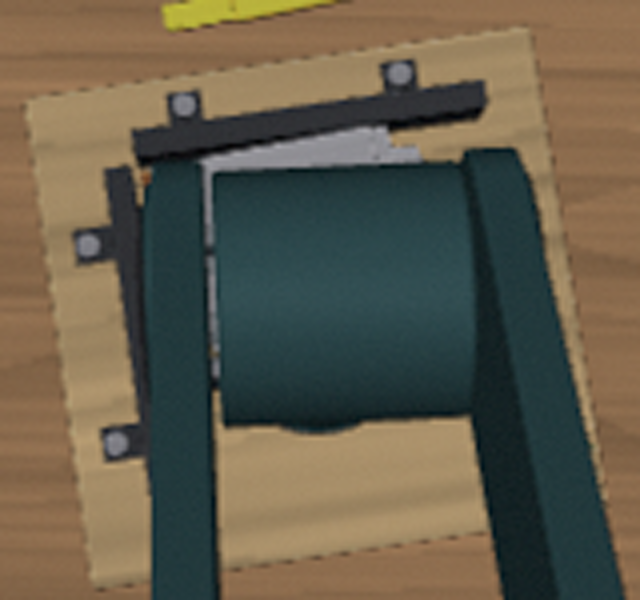

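The crop shows the pile moving towards the far fence. The top plate's right corner at (385,125) has reached the fence, so I keep pushing gently.

>>> arm_command --pt "0.008 0.0013 0 0 0.65" --pt "0.008 0.0013 0 0 0.65" --pt "0.008 0.0013 0 0 0.65" --pt "0.008 0.0013 0 0 0.65"

```text
clock: 5.32
eef_pos: [0.5514, 0.1029, 0.0312]
orientation: [-0.081, 0.997, -0.0, -0.004]
ft_force: [-8.4, -1.9, 3.3]
gripper_width: 0.0557
gripper_force: 4.2
```

```bash
python3 -c "
from h import *;st(-26,12,.032,90)"
```

```text
t 5.33 board [-30.3   9.9] z 0.0312 tool-y in board 89.88 w 0.0557 F [-8.4 -1.9  3.3]
units dx dy dz turn [0.0156 0.0111] 0.0032 0.0007
```

>>> arm_command --pt "0.006 0.001 0.003 0 0.65" --pt "0.006 0.001 0 0 0.65" --pt "0.006 0.001 0 0 0.65"

```text
clock: 5.7
eef_pos: [0.5529, 0.103, 0.0313]
orientation: [-0.081, 0.997, -0.0, -0.007]
ft_force: [-15.8, -5.1, 8.5]
gripper_width: 0.0555
gripper_force: 8.0
```

```bash
python3 -c "
from h import *;st(-26,12,.032,90)"
```

```text
t 5.7 board [-28.8   9.8] z 0.0313 tool-y in board 89.9 w 0.0555 F [-15.8  -5.1   8.5]
units dx dy dz turn [0.0096 0.0107] 0.0028 0.0006
```

>>> arm_command --pt "0.006 0.001 0.001 0 0.65" --pt "0.006 0.001 0.001 0 0.65" --pt "0 0 0 0 0.65"

```text
clock: 6.08
eef_pos: [0.5543, 0.103, 0.0314]
orientation: [-0.081, 0.997, -0.001, -0.009]
ft_force: [-16.9, -7.0, 6.6]
gripper_width: 0.0556
gripper_force: 8.3
```

```bash
python3 -c "
from h import *;st(-50,12,.1,90)"
```

```text
t 6.08 board [-27.4   9.5] z 0.0314 tool-y in board 89.89 w 0.0556 F [-16.9  -7.    6.6]
units dx dy dz turn [-0.0907 -0.0049] 0.2745 0.0006
```

>>> arm_command --pt "0.006 0.001 0.001 0 0.65" --pt "0.006 0.001 0.001 0 0.65" --pt "0 0 0 0 0.65"

```text
clock: 6.45
eef_pos: [0.5557, 0.1031, 0.0314]
orientation: [-0.081, 0.997, -0.001, -0.01]
ft_force: [-18.5, -8.8, 5.6]
gripper_width: 0.0556
gripper_force: 9.8
```

```bash
python3 -c "
from h import *;st(-50,12,.1,90)"
```

```text
t 6.45 board [-26.1   9.4] z 0.0314 tool-y in board 89.9 w 0.0556 F [-18.5  -8.8   5.6]
units dx dy dz turn [-0.0962 -0.0052] 0.2744 0.0005
```

>>> arm_command --pt "-0.063 -0.0105 0 0 0.65" --pt "0 0 0.15 0 0.5" --pt "0 0 0.2 -0.05 0.5" --pt "0.1 -0.11 0 -0.055 0.5" --pt "0.1 -0.11 0 -0.055 0.5" --pt "0.11 -0.11 0 -0.055 0.5" --pt "0 0 0 -0.055 0.5" --pt "0 0 0 -0.055 0.5"

```text
clock: 7.45
eef_pos: [0.6292, 0.0194, 0.1214]
orientation: [0.419, 0.908, 0.0, 0.001]
ft_force: [-0.3, -0.8, 1.1]
gripper_width: 0.0427
gripper_force: 0.0
```

```bash
python3 -c "
from h import *;st(22,-88,.032,0);print(sensors.get_obs()['joint_pos'])"
```

```text
t 7.45 board [ 32.8 -85.2] z 0.1214 tool-y in board 31.0 w 0.0427 F [-0.3 -0.8  1.1]
units dx dy dz turn [-0.0407 -0.018 ] -0.3577 -0.1722
[-7.90100012e-02  5.35221828e-01  1.57829207e+00  2.78155807e-04
  1.02626413e+00 -7.84345211e-01]
```

>>> arm_command --pt "-0.02 -0.009 0 -0.057 0.5" --pt "-0.02 -0.009 0 -0.057 0.5" --pt "0 0 0 -0.057 0.5" --pt "0 0 -0.15 0 0.5" --pt "0 0 -0.12 0 0.5" --pt "0 0 -0.05 0 0.5" --pt "0 0 -0.02 0 0.5" --pt "0 0 -0.01 0 0.5"

```text
clock: 8.45
eef_pos: [0.619, 0.0154, 0.0344]
orientation: [0.643, 0.766, 0.0, 0.001]
ft_force: [-0.4, 0.2, -0.2]
gripper_width: 0.0427
gripper_force: 0.0
```

```bash
python3 -c "
from h import *;st(22,-60,.032,0)"
```

```text
t 8.45 board [ 22.1 -87.5] z 0.0344 tool-y in board 0.6 w 0.0427 F [-0.4  0.2 -0.2]
units dx dy dz turn [-0.0183  0.1085] -0.0097 -0.0034
```

>>> arm_command --pt "-0.003 0.02 -0.008 -0.0034 0.5" --pt "-0.0016 0.01 0 0 0.5" --pt "-0.0016 0.01 0 0 0.5" --pt "-0.0016 0.01 0 0 0.5" --pt "-0.0016 0.01 0 0 0.5" --pt "-0.0016 0.01 0 0 0.5" --pt "-0.0016 0.01 0 0 0.5" --pt "-0.0016 0.01 0 0 0.5"

```text
clock: 9.45
eef_pos: [0.6147, 0.0374, 0.0318]
orientation: [0.647, 0.763, -0.0, 0.0]
ft_force: [0.2, -4.3, -0.2]
gripper_width: 0.0427
gripper_force: 1.9
```

>>> arm_command --pt "-0.0016 0.01 0 0 0.5" --pt "-0.0016 0.01 0 0 0.5" --pt "-0.0016 0.01 0 0 0.5" --pt "-0.0016 0.01 0 0 0.5"

```text
clock: 9.95
eef_pos: [0.6129, 0.0479, 0.0318]
orientation: [0.647, 0.763, -0.0, 0.0]
ft_force: [-0.3, -4.5, -0.5]
gripper_width: 0.0427
gripper_force: 2.4
```

```bash
python3 -c "
from h import *;st(22,-42,.032,0)"
```

```text
t 9.95 board [ 21.4 -54.4] z 0.0318 tool-y in board -0.01 w 0.0427 F [-0.3 -4.5 -0.5]
units dx dy dz turn [-0.0059  0.0494] 0.0009 0.0
```

>>> arm_command --pt "-0.0016 0.01 0 0 0.5" --pt "-0.0016 0.01 0 0 0.5" --pt "-0.0016 0.01 0 0 0.5" --pt "-0.001 0.007 0 0 0.5"

```text
clock: 10.45
eef_pos: [0.6114, 0.0571, 0.0318]
orientation: [0.647, 0.763, -0.0, 0.0]
ft_force: [0.6, -5.0, 1.0]
gripper_width: 0.0428
gripper_force: 3.0
```

>>> arm_command --pt "-0.001 0.006 0 0 0.5" --pt "0 0 0 0 0.5"

```text
clock: 10.7
eef_pos: [0.6112, 0.0587, 0.0318]
orientation: [0.647, 0.763, -0.0, -0.0]
ft_force: [-0.7, -5.7, -0.2]
gripper_width: 0.0429
gripper_force: 2.5
```

```bash
python3 -c "
from h import *;st(22,-41,.032,0)"
```

```text
t 10.7 board [ 21.5 -43.5] z 0.0318 tool-y in board -0.0 w 0.0429 F [-0.7 -5.7 -0.2]
units dx dy dz turn [0.0004 0.0101] 0.0009 0.0
```

>>> arm_command --pt "-0.001 0.006 0 0 0.5" --pt "-0.001 0.006 0 0 0.5" --pt "0 0 0 0 0.5"

```text
clock: 11.08
eef_pos: [0.611, 0.0606, 0.0318]
orientation: [0.647, 0.763, -0.001, 0.001]
ft_force: [0.4, -9.6, -1.0]
gripper_width: 0.0428
gripper_force: 4.9
```

>>> arm_command --pt "-0.001 0.005 0 0 0.5" --pt "0 0 0 0 0.5"

```text
clock: 11.32
eef_pos: [0.6112, 0.0609, 0.0318]
orientation: [0.647, 0.763, -0.001, 0.001]
ft_force: [1.4, -14.1, -1.9]
gripper_width: 0.0426
gripper_force: 7.1
```

```bash
python3 -c "
from h import *;st(22,-41,.032,0)"
```

```text
t 11.32 board [ 21.8 -41.4] z 0.0318 tool-y in board 0.01 w 0.0426 F [  1.4 -14.1  -1.9]
units dx dy dz turn [0.0004 0.0016] 0.0008 -0.0
```

>>> arm_command --pt "-0.001 0.006 0 0 0.5" --pt "0 0 0 0 0.5" --pt "0.006 -0.036 0 0 0.5" --pt "0.01 -0.06 0.05 0 0.5" --pt "0 0 0.2 0 0.5" --pt "0 -0.2 0.15 0 0.5" --pt "0 -0.23 0 0 0.5" --pt "0 -0.23 0 0 0.5"

```text
clock: 12.32
eef_pos: [0.615, -0.126, 0.1339]
orientation: [0.647, 0.763, 0.001, 0.001]
ft_force: [-0.6, 0.1, 0.2]
gripper_width: 0.0427
gripper_force: 0.0
```

```bash
python3 -c "
from h import *;import pickle
st(-70,25,.032,90)
s=snap('top','t3.png');a=snap('scene','s3.png');pickle.dump((a,s),open('s3.pkl','wb'))
im=cv2.imread('pics/t3.png')[175:285,270:410];im=cv2.resize(im,(763,600),interpolation=2);cv2.imwrite('pics/t3c.png',im)"
```

```text
t 12.32 board [  -4.9 -226.3] z 0.1339 tool-y in board 0.04 w 0.0427 F [-0.6  0.1  0.2]
units dx dy dz turn [-0.4211  0.9493] -0.4075 0.4998
```

View pics/t3c.png

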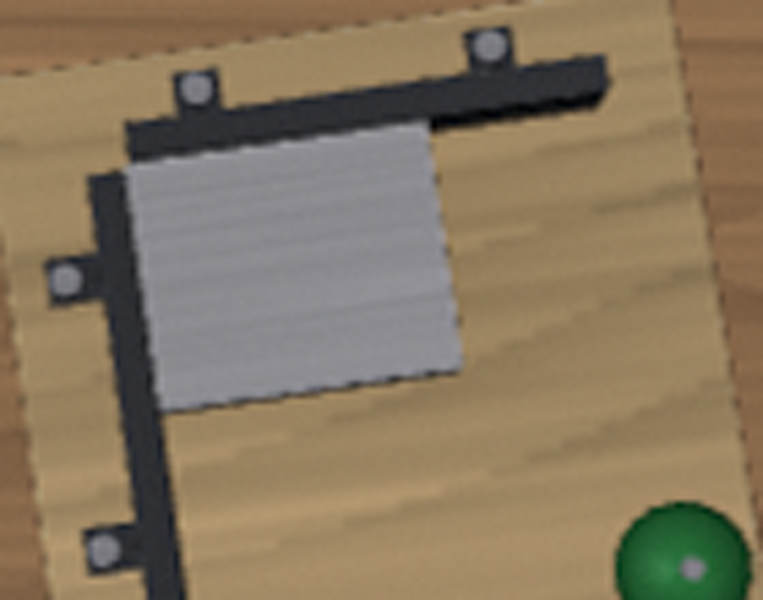

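The crop shows the plates flush in the corner: top plate corners at (130,165), (430,125), (460,370) and (163,410), with no lower edges showing. I'll give one more tap on each side to make sure they are snug.

>>> arm_command --pt "-0.06 0.13 0 0.056 0.6" --pt "-0.06 0.13 0 0.056 0.6" --pt "-0.06 0.13 0 0.056 0.6" --pt "-0.06 0.13 0 0.056 0.6" --pt "-0.06 0.13 0 0.056 0.6" --pt "-0.06 0.13 0 0.056 0.6" --pt "-0.06 0.13 0 0.056 0.6" --pt "0 0.04 0 0.056 0.6"

```text
clock: 13.42
eef_pos: [0.5073, 0.1152, 0.1323]
orientation: [-0.004, 1.0, 0.001, -0.001]
ft_force: [-0.0, -0.0, 0.1]
gripper_width: 0.0513
gripper_force: 0.0
```

>>> arm_command --pt "0 0 0 0.052 0.6"

```text
clock: 13.55
eef_pos: [0.5089, 0.1146, 0.1325]
orientation: [-0.085, 0.996, 0.0, 0.0]
ft_force: [-0.2, 0.0, 0.8]
gripper_width: 0.0511
gripper_force: 0.0
```

```bash
python3 -c "
from h import *
st(-60,25,.032,90)"
```

```text
t 13.55 board [-70.3  28.4] z 0.1325 tool-y in board 90.41 w 0.0511 F [-0.2  0.   0.8]
units dx dy dz turn [ 0.0431 -0.0067] -0.4022 -0.0023
```

>>> arm_command --pt "0.02 -0.01 -0.15 -0.002 0.6" --pt "0 0 -0.15 0 0.6" --pt "0 0 -0.06 0 0.6" --pt "0 0 -0.03 0 0.6" --pt "0 0 -0.01 0 0.6" --pt "0.04 0.0065 0 0 0.6" --pt "0.04 0.0065 0 0 0.6" --pt "0 0 0 0 0.6"

```text
clock: 14.55
eef_pos: [0.5365, 0.1139, 0.0325]
orientation: [-0.079, 0.997, -0.0, 0.001]
ft_force: [-1.0, -0.5, -0.0]
gripper_width: 0.0515
gripper_force: 0.0
```

```bash
python3 -c "
from h import *
st(-28,25,.032,90)"
```

```text
t 14.55 board [-43.2  23.1] z 0.0325 tool-y in board 89.63 w 0.0515 F [-1.  -0.5 -0. ]
units dx dy dz turn [0.0588 0.0174] -0.0019 0.0021
```

>>> arm_command --pt "0.02 0.003 0 0.002 0.6" --pt "0.02 0.003 0 0 0.6" --pt "0.01 0.0016 0 0 0.6" --pt "0.01 0.0016 0 0 0.6" --pt "0.006 0.001 0 0 0.6" --pt "0 0 0 0 0.6"

```text
clock: 15.3
eef_pos: [0.5508, 0.1162, 0.0318]
orientation: [-0.082, 0.997, -0.0, 0.0]
ft_force: [0.2, -1.2, 0.1]
gripper_width: 0.0509
gripper_force: 0.0
```

>>> arm_command --pt "0.006 0.001 0 0 0.6" --pt "0 0 0 0 0.6"

```text
clock: 15.55
eef_pos: [0.5524, 0.1165, 0.0318]
orientation: [-0.082, 0.997, -0.0, 0.0]
ft_force: [0.3, -0.2, -1.0]
gripper_width: 0.0512
gripper_force: 0.0
```

```bash
python3 -c "
from h import *
st(-26,25,.032,90)"
```

```text
t 15.55 board [-27.1  23.1] z 0.0318 tool-y in board 89.98 w 0.0512 F [ 0.3 -0.2 -1. ]
units dx dy dz turn [0.0031 0.0083] 0.0008 0.0001
```

>>> arm_command --pt "0.005 0.0008 0 0 0.6" --pt "0 0 0 0 0.6"

```text
clock: 15.8
eef_pos: [0.5531, 0.1166, 0.0317]
orientation: [-0.082, 0.997, -0.0, -0.0]
ft_force: [-0.9, 0.2, 0.7]
gripper_width: 0.0514
gripper_force: 0.5
```

>>> arm_command --pt "0.005 0.0008 0 0 0.6" --pt "0 0 0 0 0.6"

```text
clock: 16.05
eef_pos: [0.5533, 0.1166, 0.0316]
orientation: [-0.082, 0.997, -0.0, -0.001]
ft_force: [-5.1, -1.5, 3.6]
gripper_width: 0.0513
gripper_force: 2.6
```

>>> arm_command --pt "0.005 0.0008 0 0 0.6" --pt "0 0 0 0 0.6"

```text
clock: 16.3
eef_pos: [0.5534, 0.1166, 0.0314]
orientation: [-0.082, 0.997, -0.0, -0.003]
ft_force: [-7.9, -2.0, 5.4]
gripper_width: 0.0514
gripper_force: 3.8
```

>>> arm_command --pt "0.008 0.0013 0 0 0.6" --pt "0.008 0.0013 0 0 0.6" --pt "0 0 0 0 0.6"

```text
clock: 16.68
eef_pos: [0.5534, 0.1167, 0.0309]
orientation: [-0.082, 0.997, -0.0, -0.006]
ft_force: [-14.7, -4.1, 10.9]
gripper_width: 0.0513
gripper_force: 7.6
```

>>> arm_command --pt "-0.04 -0.0065 0 0 0.6" --pt "-0.05 -0.008 0.05 0 0.6" --pt "0 0 0.2 0 0.5" --pt "0.06 -0.07 0.1 -0.05 0.5" --pt "0.1 -0.11 0 -0.055 0.5" --pt "0.1 -0.11 0 -0.055 0.5" --pt "0.05 -0.06 0 -0.055 0.5" --pt "0 0 0 -0.055 0.5"

```text
clock: 17.68
eef_pos: [0.6171, 0.0251, 0.1205]
orientation: [0.339, 0.941, 0.0, 0.002]
ft_force: [-0.1, 0.7, 0.4]
gripper_width: 0.0426
gripper_force: 0.0
```

```bash
python3 -c "
from h import *
st(24,-65,.032,0)"
```

```text
t 17.68 board [ 21.8 -77.6] z 0.1205 tool-y in board 40.97 w 0.0426 F [-0.1  0.7  0.4]
units dx dy dz turn [0.0006 0.0512] -0.3542 -0.2276
```

>>> arm_command --pt "0 0 0 -0.057 0.5" --pt "0 0 0 -0.057 0.5" --pt "0 0 0 -0.057 0.5" --pt "0 0 -0.14 -0.057 0.5" --pt "0 0 -0.13 0 0.5" --pt "0 0 -0.055 0 0.5" --pt "0 0 -0.02 0 0.5" --pt "0 0 -0.008 0 0.5"

```text
clock: 18.68
eef_pos: [0.6158, 0.0265, 0.0318]
orientation: [0.644, 0.765, 0.0, 0.001]
ft_force: [-0.0, 0.2, -0.8]
gripper_width: 0.0427
gripper_force: 0.0
```

```bash
python3 -c "
from h import *
st(24,-43,.032,0)"
```

```text
t 18.68 board [ 20.8 -76. ] z 0.0318 tool-y in board 0.36 w 0.0427 F [-0.   0.2 -0.8]
units dx dy dz turn [-0.0089  0.1323] 0.0007 -0.002
```

>>> arm_command --pt "-0.002 0.04 0 -0.002 0.5" --pt "-0.003 0.04 0 0 0.5" --pt "-0.002 0.03 0 0 0.5" --pt "-0.002 0.015 0 0 0.5" --pt "-0.001 0.006 0 0 0.5" --pt "0 0 0 0 0.5"

```text
clock: 19.42
eef_pos: [0.6125, 0.0593, 0.031]
orientation: [0.647, 0.763, -0.0, -0.0]
ft_force: [-0.2, 0.2, 0.1]
gripper_width: 0.0429
gripper_force: 0.0
```

>>> arm_command --pt "-0.001 0.006 0 0 0.5" --pt "-0.001 0.006 0 0 0.5" --pt "0 0 0 0 0.5"

```text
clock: 19.8
eef_pos: [0.6123, 0.0609, 0.031]
orientation: [0.647, 0.763, -0.001, 0.001]
ft_force: [0.6, -5.8, -0.7]
gripper_width: 0.0428
gripper_force: 3.0
```

```bash
python3 -c "
from h import *
st(24,-41,.032,0)"
```

```text
t 19.8 board [ 22.9 -41.5] z 0.031 tool-y in board -0.0 w 0.0428 F [ 0.6 -5.8 -0.7]
units dx dy dz turn [0.0039 0.0025] 0.004 0.0
```

Same stiff stop as before, so the plates are home. One last press, then retreat and check.

>>> arm_command --pt "-0.001 0.008 0 0 0.5" --pt "-0.001 0.006 0 0 0.5" --pt "0 0 0 0 0.5" --pt "0.008 -0.05 0 0 0.5" --pt "0.01 -0.06 0.05 0 0.5" --pt "0 0 0.2 0 0.5" --pt "0 -0.2 0.15 0 0.5" --pt "0 -0.23 0 0 0.5"

```text
clock: 20.8
eef_pos: [0.6191, -0.0703, 0.1359]
orientation: [0.646, 0.763, 0.002, 0.004]
ft_force: [0.9, 0.5, -0.2]
gripper_width: 0.0426
gripper_force: 0.0
```

>>> arm_command --pt "0 -0.23 0 0 0.5" --pt "0 0 0 0 0.5" --pt "0 0 0 0 0.5"

```text
clock: 21.18
eef_pos: [0.6159, -0.1268, 0.1315]
orientation: [0.647, 0.762, 0.0, -0.0]
ft_force: [-0.0, 1.1, 0.5]
gripper_width: 0.0427
gripper_force: 0.0
```

```bash
python3 -c "
from h import *
import pickle
st()
s=snap('top','t4.png');a=snap('scene','s4.png')
i1=cv2.resize(cv2.imread('pics/t4.png')[185:265,285:385],(500,400),interpolation=2)
i2=cv2.resize(cv2.imread('pics/s4.png')[200:290,255:385],None,fx=0,fy=0,dsize=(578,400),interpolation=2)[:, :300+0] if 0 else cv2.resize(cv2.imread('pics/s4.png')[170:300,260:357],(298,400),interpolation=2)
cv2.imwrite('pics/f.png',np.hstack([i1,i2]))
a0,b0=pickle.load(open('s0.pkl','rb'))
for k,(u,v) in [('top',(b0,s)),('scene',(a0,a))]:
    d=np.abs(u['frame'].astype(int)-v['frame']).max(2)
    print(k,[(n,d[y-9:y+9,x-9:x+9].max()) for n,x,y in ([('bell',395,280),('la',330,163),('lb',429,235),('cas',249,243),('jar',138,238)] if k=='top' else [('bell',313,192),('la',269,281),('lb',260,204),('cas',369,285),('jar',435,340)])])
"
```

```text
t 21.18 board [  -4.2 -227.3] z 0.1315 tool-y in board -0.08 w 0.0427 F [-0.   1.1  0.5]
top [('bell', np.int64(14)), ('la', np.int64(19)), ('lb', np.int64(19)), ('cas', np.int64(17)), ('jar', np.int64(15))]
scene [('bell', np.int64(6)), ('la', np.int64(7)), ('lb', np.int64(6)), ('cas', np.int64(7)), ('jar', np.int64(7))]
```

View pics/f.png

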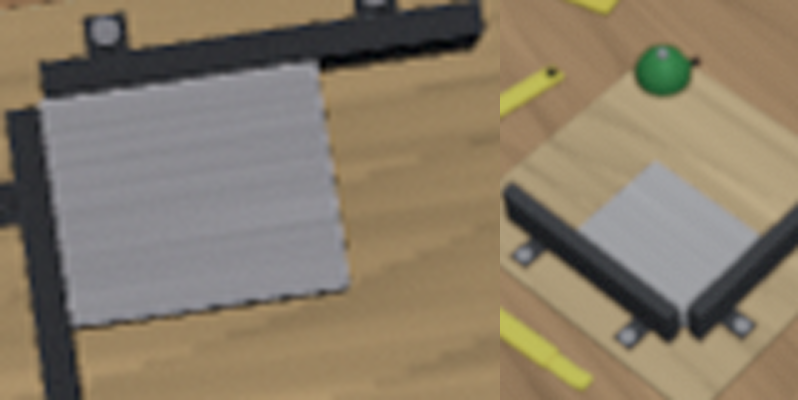

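The final crop shows one flush grey rectangle snug in the corner, with top-view corners at (42,100), (318,62), (348,288) and (75,325). The bystanders have not moved.

```bash
python3 -c "
from station import job;print(job.sign_off())"
```

```text
the job is handed in; nothing more can be done
None
```

The job is handed in at about 21 s of the 67 s allowed: in the last pictures all four plates lie flush and snug against both fences, with the bell, levers, cassette tool and jar unmoved.

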